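# Back the screw press off one turn and slide the board out

### The arm

A 6-joint arm with a two-finger parallel gripper is mounted at the origin on the work surface. World frame = base frame: x ahead of the robot, y to its left, z up, the work surface at z = 0. Lengths are in m, angles in rad, forces in N, time in s.
With the tool pointing down it reaches from about 0.3 to 0.775 m from the base axis. Payload 14.6 kg.
Tool frame: the origin (TCP) lies on the centre line of the jaws, within the pads' length; the fingertips stand arm.nose_length ahead of it and the grasp point (between the pads) is the TCP (arm.nose_length is the distance from the TCP to the fingertips, in m); z points along the fingers, y is the direction in which the jaws open and shut (so a half turn about z gives the same grasp; the last joint's range is limited). The gripper opens to 94 mm and grips with 3 to 60 N. Pads are 16 mm wide; open, the fingers measure 119 mm over their backs; the gripper's body (75 mm by 177 mm) begins 78 mm behind the grasp point.
Start: joints at [-1.374, 0.3, 1.521, -0, 1.321, -0.067], TCP at [0.143, -0.531, 0.198] pointing down, gripper open.
Joint ranges: [-3.03, 3.03], [-0.79, 2.21], [0.23, 2.52], [-1.04, 4.18], [0, 3.07], [-2.55, 2.55]. Speed limits (rad/s): [2.22, 2.22, 2.57, 3.14, 3.14, 3.14].

### API

Orientations are given as [roll, pitch, yaw] about the fixed x, y, z axes, in that order (R = Rz(yaw) Ry(pitch) Rx(roll)).
In Python, from workcell import arm gives the robot as it stands.
- The arm moves only by the tool jog_arm, never from a script. Its argument "moves" is a list of rows, each an object of numbers: "tx", "ty", "tz": the shift along the tool's x, y, z in cm; "wx", "wy", "wz": the turn, a rotation vector about the tool's x, y, z in degrees. In form: [{"tx": .., "ty": .., "tz": .., "wx": .., "wy": .., "wz": ..}, ...]. A call has 1 to 20 rows; each row is the pose to reach, as a shift and turn from the pose measured when the call began, along the tool's axes at that moment; what a row does not reach only later rows make up. A row lasts 1/10 s, in which the tool goes at most 50 mm and 8.59 degrees, less where a joint would pass 70% of its speed; a pose out of reach is approached as far as the arm can. A call with a gripper value outside its range is refused whole. "fingers" is the closure in counts, from 0 (fully open) to 255 (shut), set as the call begins (left out, the last holds). The fingers move at their own pace and stop on an object; the grip force is fixed at half the most. Time passes only in rows, so rows that repeat a pose let the fingers close. It gives the time, the measured TCP pose, the force and the opening at its end, in the units of the state.
- arm.get_state(): the state, without advancing time (a new reading comes with each control period).
- arm.capture(name): name is "side" or "top"; returns the picture (400x640x3 uint8, red, green, blue); there is no depth.
- arm.camera_model(name): a dict with "K" (3x3 intrinsics, pixels), "view" (4x4, takes a point from world to camera coordinates). Camera axes: x right, y down, z forward; pixel columns grow to the right and rows downward; lengths in m; the calibration is good to about 2 mm. A picture is of the moment at which its call begins. camera_model takes no time and is no camera call.
- arm.close_job(): hands the job in, once; it reports no verdict.
The state is a dict: "clock": time; "qpos": joint angles; "joint_vel": joint speeds; "joint_torque": joint torques, N m; "tcp_pos": TCP position; "orientation": TCP orientation; "ft_force": force on the tool from outside, world axes, zero at the start; "ft_torque": the same for the moment, N m; "gripper_width": finger opening in m.
Only numpy, scipy, OpenCV 4.12 (cv2) and the standard library are available. Lean on these libraries where they do the work, as an engineer would, in place of code of your own. Each camera call takes 0.05 s, during which the arm holds its last target. There are 200 camera calls.

### The job

The header has just been pressed into the board. Push the press's hand wheel round anticlockwise (seen from above) by its handle through exactly one full turn, so that the ram lifts clear and the handle is back where it began; then push the board carrier by its post out along its rails, away from under the wheel, until it is against the end stop. Only push, without squeezing, forcing or lifting anything, and leave the other things on the bench where they are.

Things in the scene. Friction and masses are not known exactly. Their poses are not given: they have to be found in the camera images.
- press: bench screw press, fixed to the bench. Grey base 220 x 170 x 20 mm (x, y, z); two columns, 88 mm before and behind the wheel axis, carry a crossbeam along x, 56 mm wide, top at z = 140 mm. A bed 126 mm wide, 20 mm high, with two guide rails (tops at z = 36 mm) runs from it along the press's own -y. Origin: on the bench under the wheel axis; its yaw is the runway's yaw.
- end_stop (a point): middle of the near face of the runway's end stop, a cross bar 10 mm thick between the rails, top at z = 40 mm. The point is 329 mm from the wheel axis on the press's -y side, at z = 32 mm.
- wheel_centre (a point): centre of the hand wheel on its upright axis, at the rim's middle (z = 167 mm). Dark steel wheel, 155 mm outside diameter, rim 15 mm thick (top at z = 175 mm), three spokes; the screw, 18 mm thick, stands up out of its hub to about z = 198 mm and rises with the ram.
- handle (a point): the wheel's handle: upright black round grip that spins freely on its pin, about 22 mm in diameter, from z = 176 to 221 mm, on the rim at the end of a spoke, 70 mm from the wheel's axis. This point is on the grip's axis at z = 198 mm and goes round with the wheel.
- wheel (a joint): turn of the hand wheel, rad, growing anticlockwise seen from above (2 pi more = one turn); at 0 the handle is on the press's own +x side; it starts between -1 and 1. One turn raises the ram 4 mm. No spring: it stays where it is left; 3 to 4 N at the handle turns it. Anticlockwise it goes on freely past one turn; clockwise it soon stops.
- ram (a joint): height of the ram (foot, crosshead and screw) in m: 0 when its foot is 0.8 mm above the header's top; grows upward, 0.004 per turn of the wheel. At the start the foot's shallow pocket encloses the header's top; one turn lifts it clear.
- carrier: board carrier, loose between the rails on the bed (1.5 mm play each side, 0.3 to 0.65 kg): dark plate 100 x 285 x 8 mm (x, y, z), from 60 mm on the +y side of its origin to 225 mm on the -y side, with a green board and black header under the ram. Origin: plate's underside below the header; starts on the wheel axis, axes along the press's. Slides 104 mm to the press's -y to the end stop.
- post (a point): the carrier's push post: upright steel pin 20 mm in diameter (24 mm flange at its foot, 3 mm high), from z = 28 to 63 mm, 200 mm from the carrier's origin on the -y side, on its centre line. This point is on the post's axis at z = 50 mm.
- flux_bottle: dark plastic flux bottle, 38 mm in diameter, 105 mm tall, upright, in front of the runway, 125 to 145 mm from its centre line; origin: centre of its underside
- spare_header: spare black header, bar 60 x 8 x 12 mm (x, y, z) lying in front of the press; origin: centre of its underside
- side_cutters: small side cutters lying flat, 150 x 47 x 13 mm, jaws along +x of its own frame, behind the runway; origin: underside, near its middle
- tape_roll: roll of adhesive tape lying flat, 92 mm in diameter, 24 mm high; origin: centre of its underside
- tape_reel: component tape reel lying flat, 178 mm in diameter, 13 mm high; origin: centre of its underside
- screwdriver: screwdriver lying flat, 170 mm long along its own x; origin: at bench height on its long axis
- solder_spool: spool of solder standing upright, 56 mm in diameter, 48 mm tall; origin: centre of its underside

How it is judged:
On the way, in this order (a step that is already met when the one before it is completed fails the run):
1. the wheel has been pushed round to the far side of its circle, the carrier still under the ram (distance of handle from where it was at the start of the episode above 0.125 m and distance of carrier from where it was at the start of the episode below 0.015 m).
2. the wheel has made one full turn (handle within 15 mm of its start, ram about 4 mm up), the carrier still under the ram (distance of each of handle, carrier from where it was at the start of the episode below 0.015 m and value of joint ram between 0.0028 and 0.0052 m), for 0.2 s.
At the end, for the whole second after the job is handed in: the wheel stands exactly one turn from its start (handle within 15 mm of where it began, ram about 4 mm higher), and the carrier lies flat on its bed within 5 mm of the end stop, at rest (distance of handle from where it was at the start of the episode below 0.015 m and value of joint ram between 0.0028 and 0.0052 m and y of carrier in the frame of press below -0.099 m and height (world z) of carrier below 0.024 m and angle between carrier's own z axis and vertical below 0.05 rad and linear speed of carrier below 0.01 m/s); the robot touches nothing.
It fails at once if the carrier is lifted or tipped off its bed (height (world z) of carrier above 0.03 m or angle between carrier's own z axis and vertical above 0.12 rad).
It fails at once if the wheel, press or carrier is squeezed or forced (over 40 N) (contact force between the fingers and press above 40 N or contact force between the fingers and carrier above 40 N).
It fails at once if a thing that has no part in the job is shifted by more than 20 mm (distance of any of flux_bottle, spare_header, side_cutters, tape_roll, tape_reel, screwdriver, solder_spool from where it was at the start of the episode above 0.02 m).
It also fails if it takes over 72 s, if anything falls off the work surface, if the arm or the gripper's body presses on something with over 40 N, if the wrist force passes 120 N, or if a joint passes its speed limit or range.

## Working session

There is one attempt and no reset: what is moved stays moved. The work goes in short steps, Python scripts to look and compute and a tool call to move; the robot and the scene stay as the last step left them, time stands still between calls to the robot, and variables do not carry over. Pictures are saved under pics/ and viewed, about 8 in all and at most 12, crops included, and the job is handed in when it is done.

Besides the shell and the picture viewer there is one more tool, called after "Emit:" in YAML: its name, and indented under it one key for each argument. jog_arm: Moves the arm, as the interface text tells. Its arguments: {"type":"object","properties":{"moves":{"type":"array"},"fingers":{"type":"number"}},"required":["moves"]}

```bash
mkdir -p pics
python3 - <<'E'
from workcell import arm
import cv2
for n in("side","top"):
    cv2.imwrite(f"pics/{n}0.png",arm.capture(n)[:,:,::-1]); m=arm.camera_model(n); print(n,m["K"],m["view"])
print(arm.get_state(),arm.nose_length)
E
```

```text
side [[508.62846902   0.         309.3199147 ]
 [  0.         508.62846902 208.47589293]
 [  0.           0.           1.        ]] [[ 0.98042679 -0.19673863 -0.0075649  -0.55359611]
 [-0.15404738 -0.74261829 -0.65175722  0.11671763]
 [ 0.12260799  0.64016559 -0.75838994  1.45880155]
 [ 0.          0.          0.          1.        ]]
top [[459.7746749    0.         317.66088442]
 [  0.         459.7746749  200.59872137]
 [  0.           0.           1.        ]] [[ 0.01496414 -0.99979507 -0.01363459 -0.04339712]
 [-0.99625935 -0.01374777 -0.08531302  0.55159864]
 [ 0.08510809  0.01486023 -0.9962609   1.67670123]
 [ 0.          0.          0.          1.        ]]
{'clock': 0.1, 'qpos': array([-1.37360626e+00,  3.00418216e-01,  1.52152070e+00,  1.04994025e-05,
        1.32070158e+00, -6.65730136e-02]), 'joint_vel': array([-1.17991071e-03,  1.21459821e-03, -2.68501701e-03,  6.87614471e-04,
        6.61710828e-05, -6.14405612e-04]), 'joint_torque': array([ 1.46340280e-03, -5.32638502e+01, -3.53279757e+01,  7.09460699e-02,
        2.35438946e-02, -6.11528935e-05]), 'tcp_pos': array([ 0.14335962, -0.53073433,  0.19774089]), 'orientation': array([-3.14054782e+00, -7.98535620e-05,  2.63760437e-01]), 'ft_force': array([ 0.68147342, -0.01345172, -0.10755369]), 'ft_torque': array([-0.02415455, -0.05653343,  0.00107016]), 'gripper_width': 0.09347376552393034} 0.019
```

View pics/top0.png

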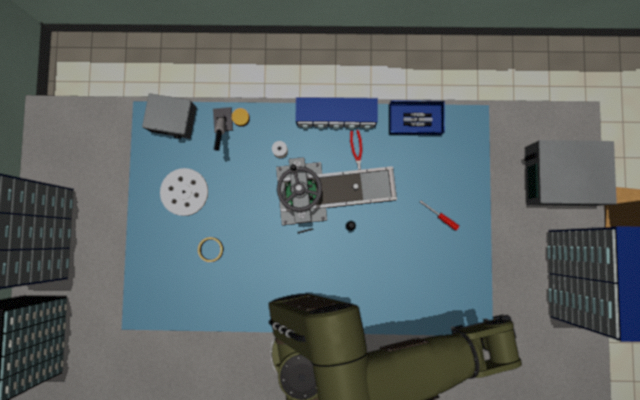

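View pics/side0.png

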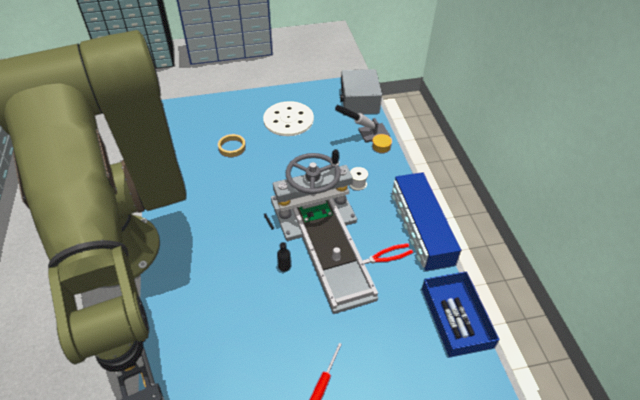

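The top view shows the wheel at about (299,187), the handle near (293,168), the post near (355,187) and the runway running right (world -y). I'll enlarge both views to measure.

Run:
```python
import cv2,numpy as np
a=cv2.imread("pics/top0.png")[130:250,260:410]; b=cv2.imread("pics/side0.png")[140:320,255:405]
a=cv2.resize(a,None,fx=5,fy=5,interpolation=cv2.INTER_CUBIC); cv2.imwrite("pics/topc.png",a)
b=cv2.resize(b,(500,600),interpolation=cv2.INTER_CUBIC); cv2.imwrite("pics/sidec.png",b)
```

```text
(no output)
```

View pics/topc.png

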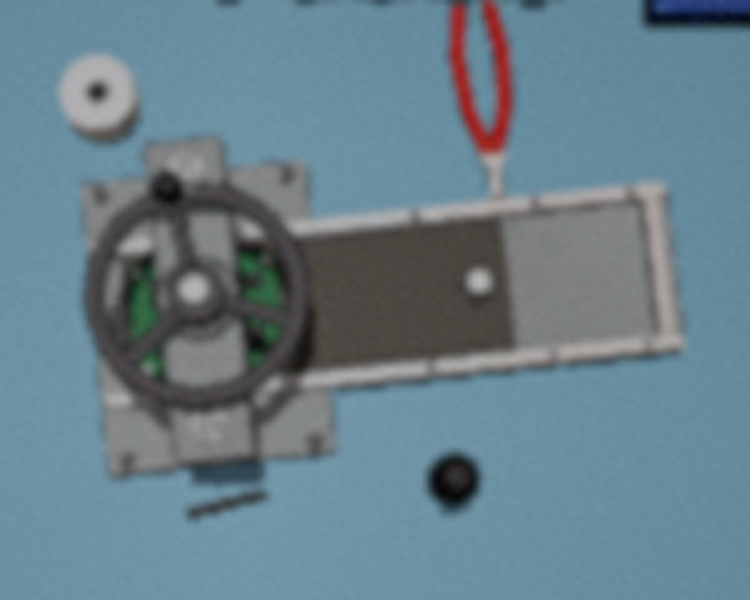

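View pics/sidec.png

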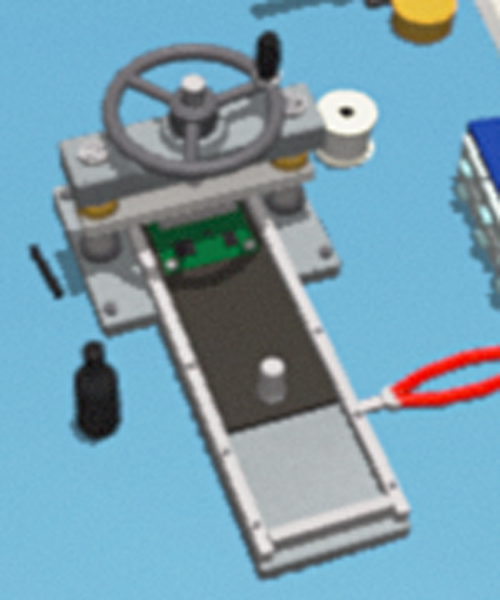

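The crops show the following.
- **Top crop (÷5, +260/+130):** rim centre (197,295), screw top (194,289), handle top (166,183), post top (479,281), stop face from (643,205) to (655,335).
- **Side crop (÷3.333, +255/+140):** screw top (193,83), handle top (268,38), post top (271,366).

Next is a fit of press pose and wheel angle to these points.

```bash
cat > h.py <<'E'
from workcell import arm
import numpy as np
from scipy.optimize import least_squares
def proj(n,P):
    m=arm.camera_model(n); p=m["view"]@np.r_[P,1]; q=m["K"]@p[:3]; return q[:2]/q[2]
def unproj(n,uv,z):
    m=arm.camera_model(n); R=m["view"][:3,:3];t=m["view"][:3,3]
    d=R.T@np.linalg.solve(m["K"],[*uv,1]);c=-R.T@t
    return c+d*(z-c[2])/d[2]
T=lambda u,v:np.array([260+(u+.5)/5-.5,130+(v+.5)/5-.5])
S=lambda u,v:np.array([255+(u+.5)*.3-.5,140+(v+.5)*.3-.5])
E
python3 - <<'E'
from h import *
obs=[("top",T(197,295),'c',.173),("top",T(194,289),'c',.198),("top",T(166,183),'h',.221),("top",T(479,281),'p',.063),("top",T(649,270),'e',.040),
("side",S(193,83),'c',.198),("side",S(268,38),'h',.219),("side",S(271,366),'p',.063)]
def pt(x,k,z):
    c,s=np.cos(x[2]),np.sin(x[2]);l={'c':(0,0),'h':(.07*np.cos(x[3]),.07*np.sin(x[3])),'p':(0,-.2),'e':(0,-.329)}[k]
    return np.array([x[0]+c*l[0]-s*l[1],x[1]+s*l[0]+c*l[1],z])
f=lambda x:np.concatenate([proj(n,pt(x,k,z))-o for n,o,k,z in obs])
r=least_squares(f,[.5,0,0,0.],loss='soft_l1')
print(r.x,np.round(f(r.x),1).reshape(-1,2).tolist())
for k,z in(('c',.167),('h',.198),('p',.05),('e',.032)): print(k,pt(r.x,k,z))
for n,o,k,z in obs: print(n,k,unproj(n,o,z))
for a in ('flux',T(454,478),.1),('spool',T(97,92),.048),('cutjaw',T(495,190),.01),('spare',T(227,505),.012):print(a[0],unproj("top",a[1],a[2]))
E
```

```text
[0.58008266 0.0265625  0.11686483 0.14298895] [[-0.2, -0.3], [0.0, 0.1], [0.2, -0.0], [0.1, 0.3], [0.7, -0.4], [-0.2, -0.3], [0.1, -0.3], [-0.2, -0.1]]
c [0.58008266 0.0265625  0.167     ]
h [0.64773259 0.04454825 0.198     ]
p [ 0.60340246 -0.17207332  0.05      ]
e [ 0.61844374 -0.30019342  0.032     ]
top c [0.57920422 0.02599013 0.173     ]
top c [0.58041097 0.02665679 0.198     ]
top h [0.64769427 0.04506512 0.221     ]
top p [ 0.60436668 -0.17173477  0.063     ]
top e [ 0.61688095 -0.2976736   0.04      ]
side c [0.58030869 0.02536676 0.198     ]
side h [0.64730584 0.04352922 0.219     ]
side p [ 0.60392392 -0.17251591  0.063     ]
flux [ 0.46053042 -0.15282827  0.1       ]
spool [0.74253736 0.10950007 0.048     ]
cutjaw [ 0.67942933 -0.18671566  0.01      ]
spare [0.44100118 0.00992047 0.012     ]
```

Residuals are under 0.7 px. The wheel centre is (0.580, 0.027), the handle is at 14.9° in world, and the runway yaw is 6.7°. I'll shut the fingers, raise the arm and travel to above a point 32° behind the handle.

Emit:
jog_arm:
  moves:
    - {"tz":-5}
    - {"tz":-10}
    - {"tz":-10}
    - {"tx":4,"ty":-2.5,"tz":-10,"wz":4}
    - {"tx":8,"ty":-5,"tz":-10,"wz":8}
    - {"tx":12,"ty":-7.5,"tz":-10,"wz":12}
    - {"tx":16,"ty":-10,"tz":-10,"wz":16}
    - {"tx":20,"ty":-12.4,"tz":-10,"wz":20}
    - {"tx":24,"ty":-14.9,"tz":-10,"wz":24}
    - {"tx":28,"ty":-17.4,"tz":-10,"wz":28}
    - {"tx":32,"ty":-19.9,"tz":-10,"wz":32}
    - {"tx":36,"ty":-22.4,"tz":-10,"wz":32}
    - {"tx":40,"ty":-24.9,"tz":-10,"wz":32}
    - {"tx":44,"ty":-27.3,"tz":-10,"wz":32}
    - {"tx":48,"ty":-29.8,"tz":-10,"wz":32}
    - {"tx":52,"ty":-32.3,"tz":-10,"wz":32}
    - {"tx":56,"ty":-34.8,"tz":-10,"wz":32}
    - {"tx":60,"ty":-37.3,"tz":-10,"wz":32}
    - {"tx":62.4,"ty":-38.8,"tz":-10,"wz":32}
    - {"tx":62.4,"ty":-38.8,"tz":-10,"wz":32}
  fingers: 255

```text
invalid input
```

Emit:
jog_arm:
  moves:
    - {"tx":0,"ty":0,"tz":-5,"wx":0,"wy":0,"wz":0}
    - {"tx":0,"ty":0,"tz":-10,"wx":0,"wy":0,"wz":0}
    - {"tx":0,"ty":0,"tz":-10,"wx":0,"wy":0,"wz":0}
    - {"tx":8,"ty":-5,"tz":-10,"wx":0,"wy":0,"wz":8}
    - {"tx":16,"ty":-10,"tz":-10,"wx":0,"wy":0,"wz":16}
    - {"tx":24,"ty":-15,"tz":-10,"wx":0,"wy":0,"wz":24}
    - {"tx":32,"ty":-20,"tz":-10,"wx":0,"wy":0,"wz":32}
    - {"tx":40,"ty":-25,"tz":-10,"wx":0,"wy":0,"wz":32}
    - {"tx":48,"ty":-30,"tz":-10,"wx":0,"wy":0,"wz":32}
    - {"tx":56,"ty":-35,"tz":-10,"wx":0,"wy":0,"wz":32}
    - {"tx":62.4,"ty":-38.8,"tz":-10,"wx":0,"wy":0,"wz":32}
    - {"tx":62.4,"ty":-38.8,"tz":-10,"wx":0,"wy":0,"wz":32}
    - {"tx":62.4,"ty":-38.8,"tz":-10,"wx":0,"wy":0,"wz":32}
    - {"tx":62.4,"ty":-38.8,"tz":-10,"wx":0,"wy":0,"wz":32}
    - {"tx":62.4,"ty":-38.8,"tz":-10,"wx":0,"wy":0,"wz":32}
    - {"tx":62.4,"ty":-38.8,"tz":-10,"wx":0,"wy":0,"wz":32}
    - {"tx":62.4,"ty":-38.8,"tz":-10,"wx":0,"wy":0,"wz":32}
    - {"tx":62.4,"ty":-38.8,"tz":-10,"wx":0,"wy":0,"wz":32}
    - {"tx":62.4,"ty":-38.8,"tz":-10,"wx":0,"wy":0,"wz":32}
    - {"tx":62.4,"ty":-38.8,"tz":-10,"wx":0,"wy":0,"wz":32}
  fingers: 255

```text
clock: 2.1
tcp_pos: [0.6447, 0.007, 0.2968]
orientation: [-3.141, 0.002, -0.293]
ft_force: [-0.1, 0.2, 0.3]
gripper_width: 0.0004
```

Emit:
jog_arm:
  moves:
    - {"tx":0,"ty":0,"tz":2,"wx":0,"wy":0,"wz":0}
    - {"tx":0,"ty":0,"tz":4,"wx":0,"wy":0,"wz":0}
    - {"tx":0,"ty":0,"tz":6,"wx":0,"wy":0,"wz":0}
    - {"tx":0,"ty":0,"tz":8,"wx":0,"wy":0,"wz":0}
    - {"tx":0,"ty":0,"tz":9,"wx":0,"wy":0,"wz":0}
    - {"tx":0,"ty":0,"tz":9,"wx":0,"wy":0,"wz":0}
    - {"tx":0,"ty":0,"tz":9,"wx":0,"wy":0,"wz":0}

```text
clock: 2.8
tcp_pos: [0.6446, 0.0066, 0.208]
orientation: [-3.141, 0.001, -0.294]
ft_force: [0.2, -0.3, 0.5]
gripper_width: 0.0005
```

Run:
```python
from h import *
import cv2
b=arm.capture("side")[60:320,220:440,::-1]; cv2.imwrite("pics/side1.png",cv2.resize(b,None,fx=2.3,fy=2.3,interpolation=cv2.INTER_CUBIC))
s=arm.get_state();print(s["tcp_pos"],s["orientation"],s["ft_force"],s["qpos"])
```

```text
[0.64470113 0.00671854 0.20817406] [-3.14089857e+00  7.09174685e-04 -2.93809983e-01] [0.15606688 0.28532253 0.47262742] [-4.67425012e-02  5.09797752e-01  1.20673111e+00  8.55442910e-04
  1.42558174e+00  1.81774005e+00]
```

View pics/side1.png

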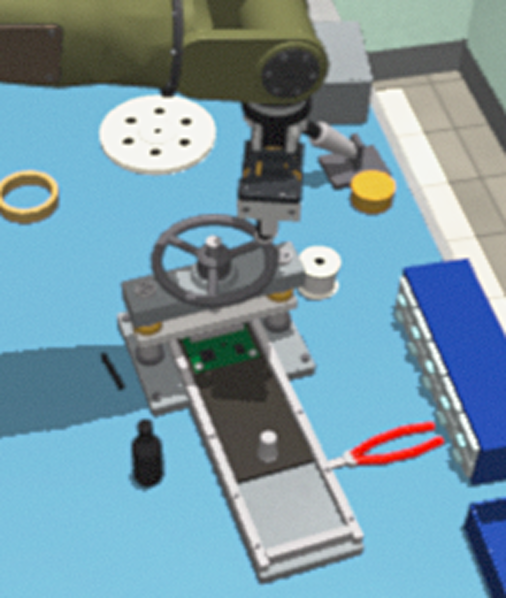

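The picture shows the shut fingers over the rim behind the handle, at about (265,225), with nothing else touched. I'll make the first push 60° along the circle at 3° per row.

Emit:
jog_arm:
  moves:
    - {"tx":-0.01,"ty":-0.36,"tz":0,"wx":0,"wy":0,"wz":-3}
    - {"tx":-0.04,"ty":-0.71,"tz":0,"wx":0,"wy":0,"wz":-6}
    - {"tx":-0.08,"ty":-1.06,"tz":0,"wx":0,"wy":0,"wz":-9}
    - {"tx":-0.15,"ty":-1.41,"tz":0,"wx":0,"wy":0,"wz":-12}
    - {"tx":-0.23,"ty":-1.76,"tz":0,"wx":0,"wy":0,"wz":-15}
    - {"tx":-0.33,"ty":-2.1,"tz":0,"wx":0,"wy":0,"wz":-18}
    - {"tx":-0.45,"ty":-2.44,"tz":0,"wx":0,"wy":0,"wz":-21}
    - {"tx":-0.59,"ty":-2.77,"tz":0,"wx":0,"wy":0,"wz":-24}
    - {"tx":-0.74,"ty":-3.09,"tz":0,"wx":0,"wy":0,"wz":-27}
    - {"tx":-0.91,"ty":-3.4,"tz":0,"wx":0,"wy":0,"wz":-30}
    - {"tx":-1.1,"ty":-3.7,"tz":0,"wx":0,"wy":0,"wz":-33}
    - {"tx":-1.3,"ty":-4.0,"tz":0,"wx":0,"wy":0,"wz":-36}
    - {"tx":-1.52,"ty":-4.28,"tz":0,"wx":0,"wy":0,"wz":-39}
    - {"tx":-1.75,"ty":-4.55,"tz":0,"wx":0,"wy":0,"wz":-42}
    - {"tx":-1.99,"ty":-4.81,"tz":0,"wx":0,"wy":0,"wz":-45}
    - {"tx":-2.25,"ty":-5.05,"tz":0,"wx":0,"wy":0,"wz":-48}
    - {"tx":-2.52,"ty":-5.29,"tz":0,"wx":0,"wy":0,"wz":-51}
    - {"tx":-2.8,"ty":-5.5,"tz":0,"wx":0,"wy":0,"wz":-54}
    - {"tx":-3.1,"ty":-5.7,"tz":0,"wx":0,"wy":0,"wz":-57}
    - {"tx":-3.4,"ty":-5.89,"tz":0,"wx":0,"wy":0,"wz":-60}

```text
clock: 4.85
tcp_pos: [0.6298, 0.0725, 0.2097]
orientation: [3.14, -0.002, 0.755]
ft_force: [3.0, -2.2, 0.7]
gripper_width: 0.0008
```

```bash
cat > st.py <<'E'
from h import *
s=arm.get_state();C=np.array([.5801,.0266]);d=s["tcp_pos"][:2]-C
print(s["clock"],"r",np.hypot(*d),"ang",np.degrees(np.arctan2(d[1],d[0])),"yaw",np.degrees(s["orientation"][2]),"z",s["tcp_pos"][2],s["ft_force"],"q6",s["qpos"][5])
E
python3 st.py
```

```text
4.85 r 0.06766986436674621 ang 42.68182241078178 yaw 43.267615043802 z 0.20971906611548854 [ 2.9605907  -2.24426562  0.69897326] q6 0.872398116548298
```

The pusher is on radius and the 3.7 N reaction is tangential, so it is turning the wheel. Next is 100°.

Emit:
jog_arm:
  moves:
    - {"tx":-0.03,"ty":-0.59,"tz":0.1,"wx":0,"wy":0,"wz":-5}
    - {"tx":-0.1,"ty":-1.18,"tz":0.2,"wx":0,"wy":0,"wz":-10}
    - {"tx":-0.23,"ty":-1.76,"tz":0.2,"wx":0,"wy":0,"wz":-15}
    - {"tx":-0.41,"ty":-2.33,"tz":0.2,"wx":0,"wy":0,"wz":-20}
    - {"tx":-0.64,"ty":-2.87,"tz":0.2,"wx":0,"wy":0,"wz":-25}
    - {"tx":-0.91,"ty":-3.4,"tz":0.2,"wx":0,"wy":0,"wz":-30}
    - {"tx":-1.23,"ty":-3.9,"tz":0.2,"wx":0,"wy":0,"wz":-35}
    - {"tx":-1.59,"ty":-4.37,"tz":0.2,"wx":0,"wy":0,"wz":-40}
    - {"tx":-1.99,"ty":-4.81,"tz":0.2,"wx":0,"wy":0,"wz":-45}
    - {"tx":-2.43,"ty":-5.21,"tz":0.2,"wx":0,"wy":0,"wz":-50}
    - {"tx":-2.9,"ty":-5.57,"tz":0.2,"wx":0,"wy":0,"wz":-55}
    - {"tx":-3.4,"ty":-5.89,"tz":0.2,"wx":0,"wy":0,"wz":-60}
    - {"tx":-3.93,"ty":-6.16,"tz":0.2,"wx":0,"wy":0,"wz":-65}
    - {"tx":-4.47,"ty":-6.39,"tz":0.2,"wx":0,"wy":0,"wz":-70}
    - {"tx":-5.04,"ty":-6.57,"tz":0.2,"wx":0,"wy":0,"wz":-75}
    - {"tx":-5.62,"ty":-6.7,"tz":0.2,"wx":0,"wy":0,"wz":-80}
    - {"tx":-6.21,"ty":-6.77,"tz":0.2,"wx":0,"wy":0,"wz":-85}
    - {"tx":-6.8,"ty":-6.8,"tz":0.2,"wx":0,"wy":0,"wz":-90}
    - {"tx":-7.39,"ty":-6.77,"tz":0.2,"wx":0,"wy":0,"wz":-95}
    - {"tx":-7.98,"ty":-6.7,"tz":0.2,"wx":0,"wy":0,"wz":-100}

```text
clock: 6.85
tcp_pos: [0.5269, 0.0668, 0.2098]
orientation: [3.136, 0.005, 2.504]
ft_force: [2.4, 2.4, 6.2]
gripper_width: 0.0006
```

```bash
python3 st.py
```

```text
6.85 r 0.06670791517361528 ang 142.95556301821037 yaw 143.48167369784008 z 0.20982712871960651 [2.36071712 2.37928636 6.22248321] q6 -0.8768742378775197
```

A vertical force of 6 N has appeared, so I'll raise 3 mm in place to see whether something touches the tips.

Emit:
jog_arm:
  moves:
    - {"tx":0,"ty":0,"tz":-0.3,"wx":0,"wy":0,"wz":0}
    - {"tx":0,"ty":0,"tz":-0.3,"wx":0,"wy":0,"wz":0}
    - {"tx":0,"ty":0,"tz":-0.3,"wx":0,"wy":0,"wz":0}

```text
clock: 7.15
tcp_pos: [0.527, 0.0669, 0.2132]
orientation: [3.136, 0.006, 2.502]
ft_force: [0.6, 0.0, -0.7]
gripper_width: 0.0008
```

```bash
python3 st.py
python3 - <<'E'
from h import *
import cv2
b=arm.capture("side")[60:320,220:440,::-1]; cv2.imwrite("pics/side2.png",cv2.resize(b,None,fx=2.3,fy=2.3,interpolation=cv2.INTER_CUBIC))
E
```

```text
7.15 r 0.06665420272302167 ang 142.81712423425319 yaw 143.38038679156688 z 0.21319048401522234 [ 0.56382981  0.01356026 -0.68910142] q6 -0.8749363994037327
```

View pics/side2.png

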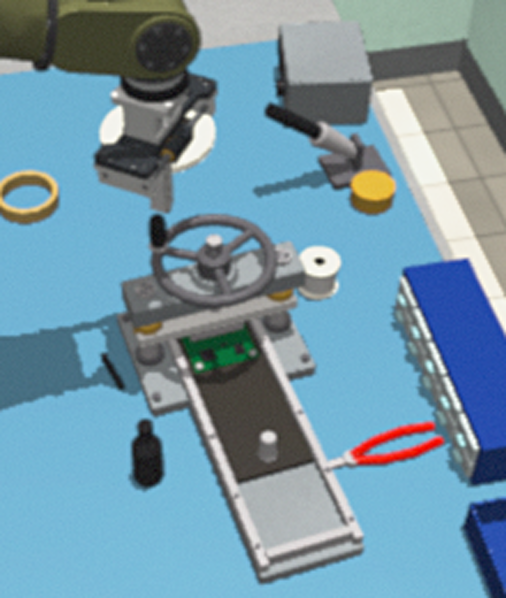

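The picture shows the handle at (157,230) on the left side with the finger just behind it, and the carrier in place. The vertical force is gone at this height, so I'll keep it and go on 70°.

Emit:
jog_arm:
  moves:
    - {"tx":0,"ty":-0.59,"tz":0,"wx":0,"wy":0,"wz":-5}
    - {"tx":-0.05,"ty":-1.18,"tz":0,"wx":0,"wy":0,"wz":-10}
    - {"tx":-0.15,"ty":-1.76,"tz":0,"wx":0,"wy":0,"wz":-15}
    - {"tx":-0.31,"ty":-2.33,"tz":0,"wx":0,"wy":0,"wz":-20}
    - {"tx":-0.54,"ty":-2.87,"tz":0,"wx":0,"wy":0,"wz":-25}
    - {"tx":-0.81,"ty":-3.4,"tz":0,"wx":0,"wy":0,"wz":-30}
    - {"tx":-1.13,"ty":-3.9,"tz":0,"wx":0,"wy":0,"wz":-35}
    - {"tx":-1.49,"ty":-4.37,"tz":0,"wx":0,"wy":0,"wz":-40}
    - {"tx":-1.89,"ty":-4.81,"tz":0,"wx":0,"wy":0,"wz":-45}
    - {"tx":-2.33,"ty":-5.21,"tz":0,"wx":0,"wy":0,"wz":-50}
    - {"tx":-2.8,"ty":-5.57,"tz":0,"wx":0,"wy":0,"wz":-55}
    - {"tx":-3.3,"ty":-5.89,"tz":0,"wx":0,"wy":0,"wz":-60}
    - {"tx":-3.83,"ty":-6.16,"tz":0,"wx":0,"wy":0,"wz":-65}
    - {"tx":-4.37,"ty":-6.39,"tz":0,"wx":0,"wy":0,"wz":-70}
    - {"tx":-4.37,"ty":-6.39,"tz":0,"wx":0,"wy":0,"wz":-70}

```text
clock: 8.7
tcp_pos: [0.524, -0.0106, 0.2126]
orientation: [-3.139, 0.007, -2.558]
ft_force: [0.5, 0.6, 0.7]
gripper_width: 0.0006
```

```bash
python3 st.py
```

```text
8.7 r 0.06730232702152139 ang -146.41750839458751 yaw -146.58032573648114 z 0.21262677157761145 [0.54900542 0.56287857 0.65299396] q6 -2.245686092183994
```

The force has dropped because I stopped pushing. q6 is near its limit, so I'll back off 2 cm and unwind the tool 180° in two halves.

Emit:
jog_arm:
  moves:
    - {"tx":0,"ty":1,"tz":0,"wx":0,"wy":0,"wz":0}
    - {"tx":0,"ty":2,"tz":0,"wx":0,"wy":0,"wz":0}
    - {"tx":0,"ty":2,"tz":0,"wx":0,"wy":0,"wz":8}
    - {"tx":0,"ty":2,"tz":0,"wx":0,"wy":0,"wz":16}
    - {"tx":0,"ty":2,"tz":0,"wx":0,"wy":0,"wz":24}
    - {"tx":0,"ty":2,"tz":0,"wx":0,"wy":0,"wz":32}
    - {"tx":0,"ty":2,"tz":0,"wx":0,"wy":0,"wz":40}
    - {"tx":0,"ty":2,"tz":0,"wx":0,"wy":0,"wz":48}
    - {"tx":0,"ty":2,"tz":0,"wx":0,"wy":0,"wz":56}
    - {"tx":0,"ty":2,"tz":0,"wx":0,"wy":0,"wz":64}
    - {"tx":0,"ty":2,"tz":0,"wx":0,"wy":0,"wz":72}
    - {"tx":0,"ty":2,"tz":0,"wx":0,"wy":0,"wz":80}
    - {"tx":0,"ty":2,"tz":0,"wx":0,"wy":0,"wz":88}
    - {"tx":0,"ty":2,"tz":0,"wx":0,"wy":0,"wz":90}

```text
clock: 10.1
tcp_pos: [0.5125, 0.0069, 0.2126]
orientation: [3.135, 0.003, 2.148]
ft_force: [0.0, 0.4, -0.3]
gripper_width: 0.0002
```

Emit:
jog_arm:
  moves:
    - {"tx":0,"ty":0,"tz":0,"wx":0,"wy":0,"wz":8}
    - {"tx":0,"ty":0,"tz":0,"wx":0,"wy":0,"wz":16}
    - {"tx":0,"ty":0,"tz":0,"wx":0,"wy":0,"wz":24}
    - {"tx":0,"ty":0,"tz":0,"wx":0,"wy":0,"wz":32}
    - {"tx":0,"ty":0,"tz":0,"wx":0,"wy":0,"wz":40}
    - {"tx":0,"ty":0,"tz":0,"wx":0,"wy":0,"wz":48}
    - {"tx":0,"ty":0,"tz":0,"wx":0,"wy":0,"wz":56}
    - {"tx":0,"ty":0,"tz":0,"wx":0,"wy":0,"wz":64}
    - {"tx":0,"ty":0,"tz":0,"wx":0,"wy":0,"wz":72}
    - {"tx":0,"ty":0,"tz":0,"wx":0,"wy":0,"wz":80}
    - {"tx":0,"ty":0,"tz":0,"wx":0,"wy":0,"wz":88}
    - {"tx":0,"ty":0,"tz":0,"wx":0,"wy":0,"wz":90}
    - {"tx":0,"ty":0,"tz":0,"wx":0,"wy":0,"wz":90}

```text
clock: 11.4
tcp_pos: [0.5121, 0.0077, 0.2127]
orientation: [3.139, -0.007, 0.576]
ft_force: [0.2, 0.9, 0.3]
gripper_width: -0.0
```

```bash
python3 st.py
python3 - <<'E'
from h import *
import cv2
b=arm.capture("side")[60:320,220:440,::-1]; cv2.imwrite("pics/side3.png",cv2.resize(b,None,fx=2.3,fy=2.3,interpolation=cv2.INTER_CUBIC))
s=arm.get_state();psi=s["orientation"][2];p=s["tcp_pos"][:2];C=np.array([.5801,.0266])
x=np.array([np.cos(psi),np.sin(psi)]);y=np.array([x[1],-x[0]])
for a in range(200,301,10):
    t=C+.068*np.array([np.cos(np.radians(a)),np.sin(np.radians(a))])-p
    print(a,"tx %.2f ty %.2f wz %.1f"%(100*t@x,100*t@y,np.degrees(psi)-(a-180)))
E
```

```text
11.4 r 0.07059811267524493 ang -164.5012957187878 yaw 32.99331936999981 z 0.21267568902070555 [0.24238303 0.88244218 0.25201711] q6 0.9372645661218999
200 tx 0.11 ty 0.58 wz 13.1
210 tx -0.06 ty 1.75 wz 3.1
220 tx -0.02 ty 2.94 wz -6.9
230 tx 0.22 ty 4.10 wz -16.9
240 tx 0.67 ty 5.20 wz -26.9
250 tx 1.29 ty 6.20 wz -36.9
260 tx 2.08 ty 7.09 wz -46.9
270 tx 3.02 ty 7.82 wz -56.9
280 tx 4.06 ty 8.38 wz -66.9
290 tx 5.19 ty 8.74 wz -76.9
300 tx 6.36 ty 8.91 wz -86.9
```

View pics/side3.png

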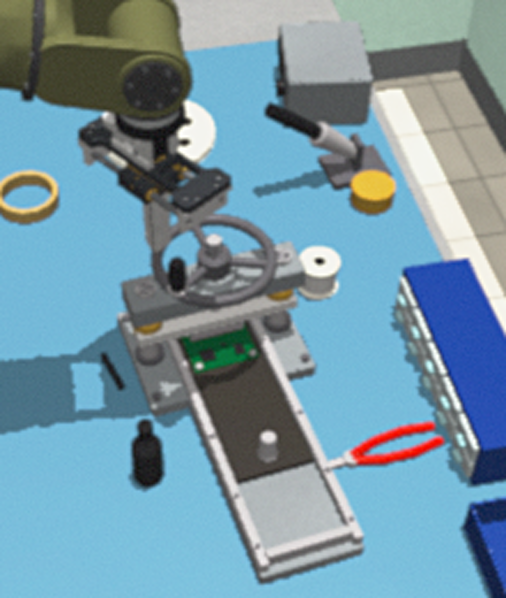

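The handle is at (177,275), about 233° as expected, with the finger behind it. Pushing goes on to 300°.

Emit:
jog_arm:
  moves:
    - {"tx":0.1,"ty":0.6,"tz":0,"wx":0,"wy":0,"wz":8}
    - {"tx":0,"ty":1.2,"tz":0,"wx":0,"wy":0,"wz":6}
    - {"tx":-0.06,"ty":1.75,"tz":0,"wx":0,"wy":0,"wz":3}
    - {"tx":-0.06,"ty":2.35,"tz":0,"wx":0,"wy":0,"wz":-2}
    - {"tx":-0.02,"ty":2.94,"tz":0,"wx":0,"wy":0,"wz":-7}
    - {"tx":0.08,"ty":3.52,"tz":0,"wx":0,"wy":0,"wz":-12}
    - {"tx":0.22,"ty":4.1,"tz":0,"wx":0,"wy":0,"wz":-17}
    - {"tx":0.42,"ty":4.66,"tz":0,"wx":0,"wy":0,"wz":-22}
    - {"tx":0.67,"ty":5.2,"tz":0,"wx":0,"wy":0,"wz":-27}
    - {"tx":0.95,"ty":5.72,"tz":0,"wx":0,"wy":0,"wz":-32}
    - {"tx":1.29,"ty":6.2,"tz":0,"wx":0,"wy":0,"wz":-37}
    - {"tx":1.67,"ty":6.66,"tz":0,"wx":0,"wy":0,"wz":-42}
    - {"tx":2.08,"ty":7.09,"tz":0,"wx":0,"wy":0,"wz":-47}
    - {"tx":2.54,"ty":7.48,"tz":0,"wx":0,"wy":0,"wz":-52}
    - {"tx":3.02,"ty":7.82,"tz":0,"wx":0,"wy":0,"wz":-57}
    - {"tx":3.53,"ty":8.12,"tz":0,"wx":0,"wy":0,"wz":-62}
    - {"tx":4.06,"ty":8.38,"tz":0,"wx":0,"wy":0,"wz":-67}
    - {"tx":4.62,"ty":8.58,"tz":0,"wx":0,"wy":0,"wz":-72}
    - {"tx":5.19,"ty":8.74,"tz":0,"wx":0,"wy":0,"wz":-77}
    - {"tx":6.36,"ty":8.91,"tz":0,"wx":0,"wy":0,"wz":-87}

```text
clock: 13.45
tcp_pos: [0.6136, -0.0322, 0.2135]
orientation: [3.136, 0.002, 2.076]
ft_force: [-1.5, -0.4, 3.2]
gripper_width: 0.0003
```

```bash
python3 st.py
python3 - <<'E'
from h import *
s=arm.get_state();psi=s["orientation"][2];p=s["tcp_pos"][:2];C=np.array([.5801,.0266])
x=np.array([np.cos(psi),np.sin(psi)]);y=np.array([x[1],-x[0]])
for a in range(300,356,5):
    t=C+.068*np.array([np.cos(np.radians(a)),np.sin(np.radians(a))])-p
    print(a,"tx %.2f ty %.2f wz %.1f"%(100*t@x,100*t@y,np.degrees(psi)-(a-180)))
E
```

```text
13.45 r 0.06770079530074453 ang -60.37258209661416 yaw 118.94173912849779 z 0.21353822554888582 [-1.5020145  -0.35027634  3.20257557] q6 -0.6180818564502215
300 tx -0.03 ty 0.04 wz -1.1
305 tx 0.01 ty 0.64 wz -6.1
310 tx 0.10 ty 1.22 wz -11.1
315 tx 0.23 ty 1.80 wz -16.1
320 tx 0.42 ty 2.36 wz -21.1
325 tx 0.66 ty 2.91 wz -26.1
330 tx 0.94 ty 3.43 wz -31.1
335 tx 1.27 ty 3.92 wz -36.1
340 tx 1.64 ty 4.39 wz -41.1
345 tx 2.05 ty 4.82 wz -46.1
350 tx 2.50 ty 5.21 wz -51.1
355 tx 2.97 ty 5.56 wz -56.1
```

Emit:
jog_arm:
  moves:
    - {"tx":0,"ty":0.64,"tz":0,"wx":0,"wy":0,"wz":-6}
    - {"tx":0.1,"ty":1.22,"tz":0,"wx":0,"wy":0,"wz":-11}
    - {"tx":0.23,"ty":1.8,"tz":0,"wx":0,"wy":0,"wz":-16}
    - {"tx":0.42,"ty":2.36,"tz":0,"wx":0,"wy":0,"wz":-21}
    - {"tx":0.66,"ty":2.91,"tz":0,"wx":0,"wy":0,"wz":-26}
    - {"tx":0.94,"ty":3.43,"tz":0,"wx":0,"wy":0,"wz":-31}
    - {"tx":1.27,"ty":3.92,"tz":0,"wx":0,"wy":0,"wz":-36}
    - {"tx":1.64,"ty":4.39,"tz":0,"wx":0,"wy":0,"wz":-41}
    - {"tx":1.84,"ty":4.6,"tz":0,"wx":0,"wy":0,"wz":-43.5}
    - {"tx":2.05,"ty":4.82,"tz":0,"wx":0,"wy":0,"wz":-46}
    - {"tx":2.27,"ty":5.02,"tz":0,"wx":0,"wy":0,"wz":-48.5}
    - {"tx":2.5,"ty":5.21,"tz":0,"wx":0,"wy":0,"wz":-51}
    - {"tx":2.7,"ty":5.36,"tz":0,"wx":0,"wy":0,"wz":-53}
    - {"tx":2.7,"ty":5.36,"tz":0,"wx":0,"wy":0,"wz":-53}

```text
clock: 14.85
tcp_pos: [0.6472, 0.018, 0.2137]
orientation: [3.14, 0.006, 3.003]
ft_force: [0.4, 0.3, -0.3]
gripper_width: 0.0006
```

```bash
python3 st.py
python3 - <<'E'
from h import *
import cv2
b=arm.capture("side")[140:320,255:405,::-1]; cv2.imwrite("pics/side4.png",cv2.resize(b,(500,600),interpolation=cv2.INTER_CUBIC))
E
```

```text
14.85 r 0.06767079380904294 ang -7.3193490272650426 yaw 172.04116623505558 z 0.21368587879589665 [ 0.36217318  0.27970932 -0.31735915] q6 -1.4611578777684004
```

View pics/side4.png

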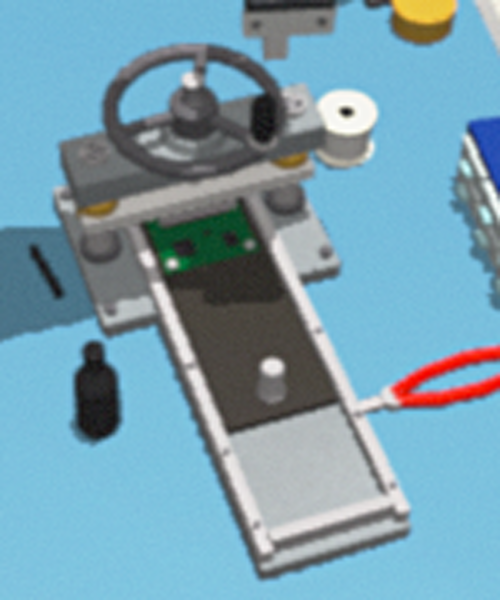

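The handle top is at (264,97), well short of its start at (268,38), and the fingertip at (275,57) is already ahead of it, so it slipped past. I'll work out the angle and the true tip height.

Run:
```python
from h import *
C=np.array([.5801,.0266])
for z in(.219,.223):
    P=unproj("side",S(264,98),z);d=P[:2]-C;print(z,P,np.hypot(*d),np.degrees(np.arctan2(d[1],d[0])))
P=unproj("side",S(262,138),.176);d=P[:2]-C;print("base",np.hypot(*d),np.degrees(np.arctan2(d[1],d[0])))
p=arm.get_state()["tcp_pos"].copy()
for dz in(0,-.019,-.03):
    q=proj("side",p+[0,0,dz]);print(dz,(q-[255,140]+.5)/.3-.5)
import cv2
m=[arm.capture("top")[130:250,260:410,::-1]]
cv2.imwrite("pics/top4.png",cv2.resize(m[0],None,fx=5,fy=5,interpolation=cv2.INTER_CUBIC))
```

```text
0.219 [ 0.62815188 -0.02396676  0.219     ] 0.06975657930715998 -46.46079091955523
0.223 [ 0.62712491 -0.02785384  0.223     ] 0.07194833774184617 -49.186968928347696
base 0.07113955943305177 -48.65819702143805
0 [274.92980278  63.87120204]
-0.019 [274.15081926  80.54961604]
-0.03 [273.70710498  90.04975338]
```

Run:
```python
from h import *
C=np.array([.5801,.0266])
# tip pixel heights: full px of tip, TCP pose
for nm,px,p in (("s4",S(275,57),[.6472,.018,.2137]),("s2",np.array([220+163/2.3,60+210/2.3]),[.527,.0669,.2132]),("s3",np.array([220+156/2.3,60+247/2.3]),[.5121,.0077,.2127])):
    print(nm,px,[(z,np.round(proj("side",[p[0],p[1],z]),1)) for z in (.18,.19,.2,.21,.22,.23)])
import cv2
b=arm.capture("side")[60:220,270:390,::-1]; cv2.imwrite("pics/side5.png",cv2.resize(b,None,fx=4,fy=3.75,interpolation=cv2.INTER_CUBIC))
```

```text
s4 [337.15 156.75] [(0.18, array([336.7, 167.6])), (0.19, array([336.8, 165. ])), (0.2, array([336.9, 162.4])), (0.21, array([337.1, 159.7])), (0.22, array([337.2, 157.1])), (0.23, array([337.3, 154.4]))]
s2 [290.86956522 151.30434783] [(0.18, array([291. , 161.7])), (0.19, array([290.9, 159.1])), (0.2, array([290.8, 156.5])), (0.21, array([290.6, 153.9])), (0.22, array([290.5, 151.2])), (0.23, array([290.4, 148.5]))]
s3 [287.82608696 167.39130435] [(0.18, array([289.4, 177.3])), (0.19, array([289.3, 174.7])), (0.2, array([289.1, 172.1])), (0.21, array([289. , 169.5])), (0.22, array([288.9, 166.9])), (0.23, array([288.7, 164.2]))]
```

View pics/side5.png

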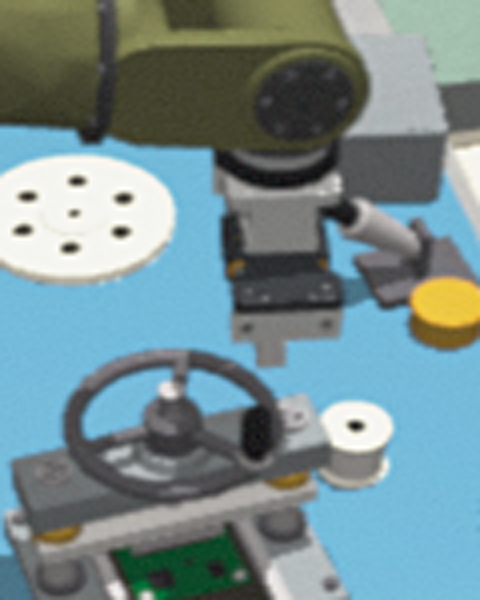

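Three pictures agree that the shut fingertips end near z≈0.22 with TCP z≈0.213, so they stand higher than the nose length suggests. They skimmed the grip's top and slipped over it near 300°, leaving the handle at about 313°. I'll raise, go back behind the handle at 281°, and descend carefully to TCP z≈0.196.

Emit:
jog_arm:
  moves:
    - {"tx":0,"ty":0,"tz":-2,"wx":0,"wy":0,"wz":0}
    - {"tx":0,"ty":0,"tz":-4,"wx":0,"wy":0,"wz":0}
    - {"tx":0,"ty":0,"tz":-4,"wx":0,"wy":0,"wz":8}
    - {"tx":1,"ty":-1.5,"tz":-4,"wx":0,"wy":0,"wz":16}
    - {"tx":2,"ty":-3,"tz":-4,"wx":0,"wy":0,"wz":24}
    - {"tx":3,"ty":-4.5,"tz":-4,"wx":0,"wy":0,"wz":32}
    - {"tx":4,"ty":-6,"tz":-4,"wx":0,"wy":0,"wz":40}
    - {"tx":4.5,"ty":-6.5,"tz":-4,"wx":0,"wy":0,"wz":48}
    - {"tx":4.5,"ty":-6.5,"tz":-4,"wx":0,"wy":0,"wz":56}
    - {"tx":4.5,"ty":-6.5,"tz":-4,"wx":0,"wy":0,"wz":64}
    - {"tx":4.5,"ty":-6.5,"tz":-4,"wx":0,"wy":0,"wz":71}
    - {"tx":4.5,"ty":-6.5,"tz":-4,"wx":0,"wy":0,"wz":71}
    - {"tx":4.5,"ty":-6.5,"tz":-2,"wx":0,"wy":0,"wz":71}
    - {"tx":4.5,"ty":-6.5,"tz":0,"wx":0,"wy":0,"wz":71}
    - {"tx":4.5,"ty":-6.5,"tz":0.8,"wx":0,"wy":0,"wz":71}
    - {"tx":4.5,"ty":-6.5,"tz":1.4,"wx":0,"wy":0,"wz":71}
    - {"tx":4.5,"ty":-6.5,"tz":1.7,"wx":0,"wy":0,"wz":71}
    - {"tx":4.5,"ty":-6.5,"tz":1.7,"wx":0,"wy":0,"wz":71}

```text
clock: 16.8
tcp_pos: [0.5938, -0.0406, 0.1967]
orientation: [3.135, 0.001, 1.762]
ft_force: [0.4, 0.3, -0.4]
gripper_width: 0.0005
```

```bash
python3 st.py
python3 - <<'E'
from h import *
import cv2
b=arm.capture("side")[60:220,270:390,::-1]; cv2.imwrite("pics/side6.png",cv2.resize(b,None,fx=4,fy=3.75,interpolation=cv2.INTER_CUBIC))
s=arm.get_state();psi=s["orientation"][2];p=s["tcp_pos"];C=np.array([.5801,.0266])
for z in (.18,.19,.2,.21): q=proj("side",[p[0],p[1],z]);print(z,(q-[270,60])*[4,3.75])
x=np.array([np.cos(psi),np.sin(psi)]);y=np.array([x[1],-x[0]])
for a in range(285,356,5):
    t=C+.068*np.array([np.cos(np.radians(a)),np.sin(np.radians(a))])-p[:2]
    print(a,"tx %.2f ty %.2f wz %.1f"%(100*t@x,100*t@y,np.degrees(psi)-(a-180)))
E
```

```text
16.8 r 0.0685942386814181 ang -78.45160452193751 yaw 100.94215855885429 z 0.19671083150085222 [ 0.36035218  0.27860666 -0.41720727] q6 -0.32172879425252277
0.18 [209.75336747 470.51032887]
0.19 [209.9326123  460.89932421]
0.2 [210.11386517 451.18065039]
0.21 [210.29715999 441.35248794]
285 tx 0.08 ty 0.40 wz -4.1
290 tx 0.15 ty 0.99 wz -9.1
295 tx 0.27 ty 1.57 wz -14.1
300 tx 0.43 ty 2.14 wz -19.1
305 tx 0.65 ty 2.69 wz -24.1
310 tx 0.92 ty 3.22 wz -29.1
315 tx 1.23 ty 3.73 wz -34.1
320 tx 1.58 ty 4.20 wz -39.1
325 tx 1.98 ty 4.65 wz -44.1
330 tx 2.41 ty 5.06 wz -49.1
335 tx 2.87 ty 5.43 wz -54.1
340 tx 3.37 ty 5.75 wz -59.1
345 tx 3.89 ty 6.03 wz -64.1
350 tx 4.43 ty 6.27 wz -69.1
355 tx 4.99 ty 6.46 wz -74.1
```

View pics/side6.png

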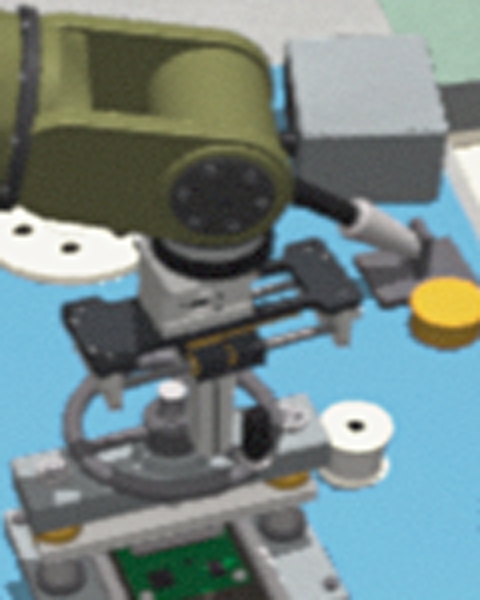

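The picture shows the fingers at (215,460) standing down beside the screw, behind the handle at (258,430), now with good overlap. I'll push to 330° and check.

Emit:
jog_arm:
  moves:
    - {"tx":0.08,"ty":0.4,"tz":0,"wx":0,"wy":0,"wz":-4}
    - {"tx":0.11,"ty":0.7,"tz":0,"wx":0,"wy":0,"wz":-6.5}
    - {"tx":0.15,"ty":0.99,"tz":0,"wx":0,"wy":0,"wz":-9}
    - {"tx":0.2,"ty":1.28,"tz":0,"wx":0,"wy":0,"wz":-11.5}
    - {"tx":0.27,"ty":1.57,"tz":0,"wx":0,"wy":0,"wz":-14}
    - {"tx":0.35,"ty":1.86,"tz":0,"wx":0,"wy":0,"wz":-16.5}
    - {"tx":0.43,"ty":2.14,"tz":0,"wx":0,"wy":0,"wz":-19}
    - {"tx":0.54,"ty":2.42,"tz":0,"wx":0,"wy":0,"wz":-21.5}
    - {"tx":0.65,"ty":2.69,"tz":0,"wx":0,"wy":0,"wz":-24}
    - {"tx":0.78,"ty":2.96,"tz":0,"wx":0,"wy":0,"wz":-26.5}
    - {"tx":0.92,"ty":3.22,"tz":0,"wx":0,"wy":0,"wz":-29}
    - {"tx":1.08,"ty":3.48,"tz":0,"wx":0,"wy":0,"wz":-31.5}
    - {"tx":1.23,"ty":3.73,"tz":0,"wx":0,"wy":0,"wz":-34}
    - {"tx":1.4,"ty":3.97,"tz":0,"wx":0,"wy":0,"wz":-36.5}
    - {"tx":1.58,"ty":4.2,"tz":0,"wx":0,"wy":0,"wz":-39}
    - {"tx":1.78,"ty":4.43,"tz":0,"wx":0,"wy":0,"wz":-41.5}
    - {"tx":1.98,"ty":4.65,"tz":0,"wx":0,"wy":0,"wz":-44}
    - {"tx":2.2,"ty":4.86,"tz":0,"wx":0,"wy":0,"wz":-46.5}
    - {"tx":2.41,"ty":5.06,"tz":0,"wx":0,"wy":0,"wz":-49}

```text
clock: 18.75
tcp_pos: [0.639, -0.0078, 0.1979]
orientation: [3.138, 0.006, 2.619]
ft_force: [-2.8, -2.7, 0.5]
gripper_width: 0.0002
```

```bash
python3 st.py
python3 - <<'E'
from h import *
import cv2
b=arm.capture("side")[60:220,270:390,::-1]; cv2.imwrite("pics/side7.png",cv2.resize(b,None,fx=4,fy=3.75,interpolation=cv2.INTER_CUBIC))
s=arm.get_state();psi=s["orientation"][2];p=s["tcp_pos"];C=np.array([.5801,.0266])
x=np.array([np.cos(psi),np.sin(psi)]);y=np.array([x[1],-x[0]])
for a in range(325,360,3):
    t=C+.068*np.array([np.cos(np.radians(a)),np.sin(np.radians(a))])-p[:2]
    print(a,"tx %.2f ty %.2f wz %.1f"%(100*t@x,100*t@y,np.degrees(psi)-(a-180)))
E
```

```text
18.75 r 0.06825210038049265 ang -30.26701833084336 yaw 150.03861090435453 z 0.1978866758746962 [-2.82507282 -2.67385035  0.53693932] q6 -1.1174385346674476
325 tx 0.05 ty -0.60 wz 5.2
328 tx 0.03 ty -0.25 wz 2.2
331 tx 0.02 ty 0.11 wz -0.8
334 tx 0.04 ty 0.46 wz -3.8
337 tx 0.07 ty 0.82 wz -6.8
340 tx 0.12 ty 1.17 wz -9.8
343 tx 0.19 ty 1.52 wz -12.8
346 tx 0.28 ty 1.87 wz -15.8
349 tx 0.38 ty 2.20 wz -18.8
352 tx 0.51 ty 2.54 wz -21.8
355 tx 0.65 ty 2.87 wz -24.8
358 tx 0.81 ty 3.19 wz -27.8
```

View pics/side7.png

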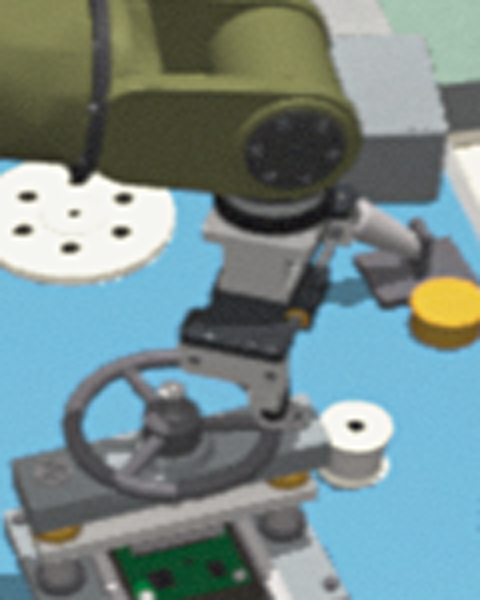

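The reaction is 3.9 N and tangential, with the handle in front of the finger. Pushing on to 355° puts the handle at its start angle.

Emit:
jog_arm:
  moves:
    - {"tx":0.04,"ty":0.46,"tz":0,"wx":0,"wy":0,"wz":-4}
    - {"tx":0.07,"ty":0.82,"tz":0,"wx":0,"wy":0,"wz":-7}
    - {"tx":0.12,"ty":1.17,"tz":0,"wx":0,"wy":0,"wz":-10}
    - {"tx":0.19,"ty":1.52,"tz":0,"wx":0,"wy":0,"wz":-13}
    - {"tx":0.28,"ty":1.87,"tz":0,"wx":0,"wy":0,"wz":-16}
    - {"tx":0.38,"ty":2.2,"tz":0,"wx":0,"wy":0,"wz":-19}
    - {"tx":0.51,"ty":2.54,"tz":0,"wx":0,"wy":0,"wz":-22}
    - {"tx":0.58,"ty":2.7,"tz":0,"wx":0,"wy":0,"wz":-23.5}
    - {"tx":0.65,"ty":2.87,"tz":0,"wx":0,"wy":0,"wz":-25}
    - {"tx":0.65,"ty":2.87,"tz":0,"wx":0,"wy":0,"wz":-25}

```text
clock: 19.8
tcp_pos: [0.648, 0.0207, 0.1983]
orientation: [3.141, 0.008, 3.058]
ft_force: [-0.8, -2.1, 1.9]
gripper_width: 0.0005
```

```bash
python3 st.py
```

```text
19.8 r 0.06811606441092537 ang -4.934815770754798 yaw 175.21747935595772 z 0.19827810984312216 [-0.84078927 -2.14450553  1.87459885] q6 -1.5118057092689963
```

Emit:
jog_arm:
  moves:
    - {"tx":0,"ty":-1,"tz":0,"wx":0,"wy":0,"wz":0}
    - {"tx":0,"ty":-1.5,"tz":0,"wx":0,"wy":0,"wz":0}
    - {"tx":0,"ty":-1.5,"tz":-4,"wx":0,"wy":0,"wz":0}
    - {"tx":0,"ty":-1.5,"tz":-8,"wx":0,"wy":0,"wz":0}
    - {"tx":0,"ty":-6,"tz":-8,"wx":0,"wy":0,"wz":8}
    - {"tx":0,"ty":-11,"tz":-8,"wx":0,"wy":0,"wz":16}
    - {"tx":0,"ty":-16,"tz":-8,"wx":0,"wy":0,"wz":24}
    - {"tx":0,"ty":-20,"tz":-8,"wx":0,"wy":0,"wz":32}
    - {"tx":0,"ty":-20,"tz":-8,"wx":0,"wy":0,"wz":40}
    - {"tx":0,"ty":-20,"tz":-8,"wx":0,"wy":0,"wz":48}
    - {"tx":0,"ty":-20,"tz":-8,"wx":0,"wy":0,"wz":56}
    - {"tx":0,"ty":-20,"tz":-8,"wx":0,"wy":0,"wz":64}
    - {"tx":0,"ty":-20,"tz":-8,"wx":0,"wy":0,"wz":72}
    - {"tx":0,"ty":-20,"tz":-8,"wx":0,"wy":0,"wz":78}
    - {"tx":0,"ty":-20,"tz":-8,"wx":0,"wy":0,"wz":78}

```text
clock: 21.3
tcp_pos: [0.6305, -0.1789, 0.2782]
orientation: [3.134, 0.001, 1.694]
ft_force: [-0.6, -0.0, -0.4]
gripper_width: 0.0005
```

```bash
python3 st.py
cat > chk.py <<'E'
from h import *
import cv2
C=np.array([.5801,.0266])
for n in ("top","side"):
    a=cv2.imread(f"pics/{n}0.png"); b=arm.capture(n)[:,:,::-1].copy(); cv2.imwrite(f"pics/{n}_chk.png",b)
    for nm,P,h in (("handle",[.6477,.0445,.212],(5,7)),("post",[.6034,-.1721,.055],(6,7))):
        u,v=np.round(proj(n,P)).astype(int); t=a[v-h[1]:v+h[1]+1,u-h[0]:u+h[0]+1]; R=34
        r=cv2.matchTemplate(b[v-h[1]-R:v+h[1]+R+1,u-h[0]-R:u+h[0]+R+1],t,cv2.TM_CCOEFF_NORMED)
        _,s,_,l=cv2.minMaxLoc(r); q=np.array([u+l[0]-R,v+l[1]-R]); W=unproj(n,q,P[2]); d=W[:2]-C
        print(n,nm,"score %.2f"%s,"shift px",q-[u,v],"pos",W.round(4),"ang %.1f r %.4f"%(np.degrees(np.arctan2(d[1],d[0])),np.hypot(*d)))
E
python3 chk.py
```

```text
21.3 r 0.2116409051793382 ang -76.21650633643803 yaw 97.07896128964758 z 0.2781859799144062 [-0.55755615 -0.0253368  -0.40738229] q6 -0.45703874609256134
top handle score 0.97 shift px [1 0] pos [0.6465 0.0417 0.212 ] ang 12.8 r 0.0681
top post score 0.68 shift px [  5 -12] pos [ 0.6488 -0.1887  0.055 ] ang -72.3 r 0.2260
side handle score 0.71 shift px [-15  -2] pos [0.6085 0.0596 0.212 ] ang 49.3 r 0.0435
side post score 0.88 shift px [0 0] pos [ 0.6045 -0.172   0.055 ] ang -83.0 r 0.2001
```

The top view matches the handle within 1 px (about 3 mm) of its start, so the full turn is done, and the post hasn't moved. I'll go down behind the post on its wheel side.

Emit:
jog_arm:
  moves:
    - {"tx":2,"ty":-1.3,"tz":0,"wx":0,"wy":0,"wz":0}
    - {"tx":3.8,"ty":-2.6,"tz":0,"wx":0,"wy":0,"wz":0}
    - {"tx":3.8,"ty":-2.6,"tz":4,"wx":0,"wy":0,"wz":0}
    - {"tx":3.8,"ty":-2.6,"tz":8,"wx":0,"wy":0,"wz":0}
    - {"tx":3.8,"ty":-2.6,"tz":12,"wx":0,"wy":0,"wz":0}
    - {"tx":3.8,"ty":-2.6,"tz":15,"wx":0,"wy":0,"wz":0}
    - {"tx":3.8,"ty":-2.6,"tz":18,"wx":0,"wy":0,"wz":0}
    - {"tx":3.8,"ty":-2.6,"tz":20,"wx":0,"wy":0,"wz":0}
    - {"tx":3.8,"ty":-2.6,"tz":21,"wx":0,"wy":0,"wz":0}
    - {"tx":3.8,"ty":-2.6,"tz":21.6,"wx":0,"wy":0,"wz":0}
    - {"tx":3.8,"ty":-2.6,"tz":21.6,"wx":0,"wy":0,"wz":0}

```text
clock: 22.5
tcp_pos: [0.6016, -0.1446, 0.0621]
orientation: [3.134, 0.001, 1.7]
ft_force: [0.2, 0.8, 0.8]
gripper_width: 0.0005
```

```bash
python3 st.py
python3 - <<'E'
from h import *
import cv2
s=arm.get_state();p=s["tcp_pos"];d=p[:2]-[.5801,.0266];print(p,"along",d@[.1166,-.9932],"lateral",d@[.9932,.1166])
b=arm.capture("side")[150:300,270:400,::-1]; cv2.imwrite("pics/side8.png",cv2.resize(b,None,fx=4,fy=4,interpolation=cv2.INTER_CUBIC))
for z in (.03,.04,.05,.06,.07): q=proj("side",[p[0],p[1],z]);print(z,(q-[270,150])*4)
E
```

```text
22.5 r 0.17251809392113168 ang -82.82502967465975 yaw 97.4157642651153 z 0.06205430009002195 [0.22569046 0.79012533 0.82653423] q6 -0.4265615406538529
[ 0.60164748 -0.14456717  0.0620543 ] along 0.17251566580065256 lateral 0.0014428637267906183
0.03 [249.85638435 394.45303637]
0.04 [250.24525378 385.91035261]
0.05 [250.63832996 377.27525495]
0.06 [251.03568152 368.54623564]
0.07 [251.4373786  359.72175397]
```

View pics/side8.png

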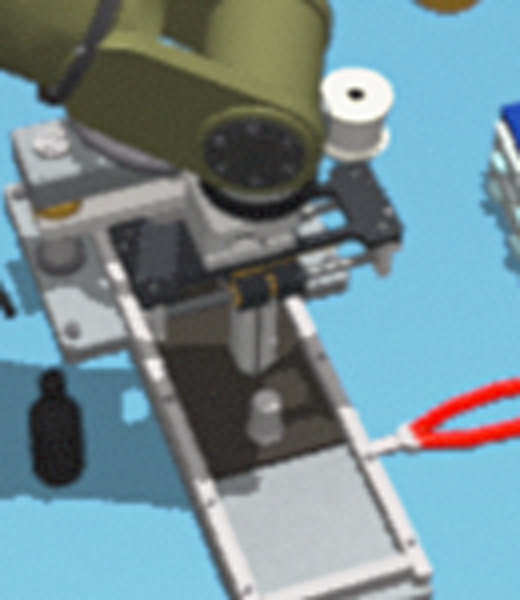

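The picture shows the fingers at (253,370) standing right behind the post at (267,400), clear of rails and bottle. I'll lower 8 mm for more overlap, then push in -tool x.

Emit:
jog_arm:
  moves:
    - {"tx":0,"ty":0,"tz":0.4,"wx":0,"wy":0,"wz":0}
    - {"tx":0,"ty":0,"tz":0.8,"wx":0,"wy":0,"wz":0}
    - {"tx":-0.4,"ty":0,"tz":0.8,"wx":0,"wy":0,"wz":0}
    - {"tx":-0.7,"ty":-0.1,"tz":0.8,"wx":0,"wy":0,"wz":0}
    - {"tx":-0.9,"ty":-0.1,"tz":0.8,"wx":0,"wy":0,"wz":0}
    - {"tx":-1.1,"ty":-0.1,"tz":0.8,"wx":0,"wy":0,"wz":0}
    - {"tx":-1.4,"ty":-0.1,"tz":0.8,"wx":0,"wy":0,"wz":0}
    - {"tx":-1.8,"ty":-0.1,"tz":0.8,"wx":0,"wy":0,"wz":0}
    - {"tx":-2.2,"ty":-0.2,"tz":0.8,"wx":0,"wy":0,"wz":0}
    - {"tx":-2.6,"ty":-0.2,"tz":0.8,"wx":0,"wy":0,"wz":0}
    - {"tx":-3,"ty":-0.2,"tz":0.8,"wx":0,"wy":0,"wz":0}

```text
clock: 23.65
tcp_pos: [0.6039, -0.175, 0.0547]
orientation: [3.133, 0.001, 1.7]
ft_force: [-0.8, 3.2, 0.2]
gripper_width: 0.0006
```

```bash
cat > al.py <<'E'
from h import *
s=arm.get_state();p=s["tcp_pos"];d=p[:2]-[.5801,.0266];f=s["ft_force"];print(p,"along %.4f lat %.4f"%(d@[.1166,-.9932],d@[.9932,.1166]),f.round(1))
E
python3 al.py; python3 chk.py | grep -v side.h
```

```text
[ 0.60387529 -0.17495898  0.05470673] along 0.2030 lat 0.0001 [-0.8  3.2  0.2]
top handle score 0.97 shift px [1 0] pos [0.6465 0.0417 0.212 ] ang 12.8 r 0.0681
top post score 0.56 shift px [ -1 -13] pos [ 0.6522 -0.1668  0.055 ] ang -69.6 r 0.2064
side post score 0.73 shift px [2 6] pos [ 0.6052 -0.1924  0.055 ] ang -83.5 r 0.2204
```

The carrier is moving with a 3.3 N push: the post is at 0.220 and the tool at 0.203 along the runway. About 8.3 cm remains.

Emit:
jog_arm:
  moves:
    - {"tx":-0.5,"ty":0,"tz":0,"wx":0,"wy":0,"wz":0}
    - {"tx":-1,"ty":0,"tz":0,"wx":0,"wy":0,"wz":0}
    - {"tx":-1.5,"ty":0,"tz":0,"wx":0,"wy":0,"wz":0}
    - {"tx":-2,"ty":0,"tz":0,"wx":0,"wy":0,"wz":0}
    - {"tx":-2.5,"ty":0,"tz":0,"wx":0,"wy":0,"wz":0}
    - {"tx":-3,"ty":0,"tz":0,"wx":0,"wy":0,"wz":0}
    - {"tx":-3.5,"ty":0,"tz":0,"wx":0,"wy":0,"wz":0}
    - {"tx":-4,"ty":0,"tz":0,"wx":0,"wy":0,"wz":0}
    - {"tx":-4.5,"ty":0,"tz":0,"wx":0,"wy":0,"wz":0}
    - {"tx":-5,"ty":-0.1,"tz":0,"wx":0,"wy":0,"wz":0}
    - {"tx":-5.5,"ty":-0.1,"tz":0,"wx":0,"wy":0,"wz":0}
    - {"tx":-6,"ty":-0.1,"tz":0,"wx":0,"wy":0,"wz":0}
    - {"tx":-6.5,"ty":-0.1,"tz":0,"wx":0,"wy":0,"wz":0}
    - {"tx":-7,"ty":-0.1,"tz":0,"wx":0,"wy":0,"wz":0}
    - {"tx":-7.3,"ty":-0.1,"tz":0,"wx":0,"wy":0,"wz":0}
    - {"tx":-7.6,"ty":-0.1,"tz":0,"wx":0,"wy":0,"wz":0}

```text
clock: 25.35
tcp_pos: [0.6127, -0.251, 0.0548]
orientation: [3.133, 0.002, 1.7]
ft_force: [-1.4, 2.1, 0.1]
gripper_width: 0.0006
```

Emit:
jog_arm:
  moves:
    - {"tx":-0.15,"ty":0,"tz":0,"wx":0,"wy":0,"wz":0}
    - {"tx":-0.3,"ty":0,"tz":0,"wx":0,"wy":0,"wz":0}
    - {"tx":-0.4,"ty":0,"tz":0,"wx":0,"wy":0,"wz":0}

```text
clock: 25.65
tcp_pos: [0.6132, -0.2551, 0.0548]
orientation: [3.133, 0.002, 1.7]
ft_force: [-0.6, 3.4, -0.1]
gripper_width: 0.0002
```

```bash
python3 al.py
```

```text
[ 0.61318552 -0.25505745  0.0548216 ] along 0.2836 lat 0.0000 [-0.6  3.4 -0.1]
```

Now 1 mm steps until the stop shows in the force.

Emit:
jog_arm:
  moves:
    - {"tx":-0.1,"ty":0,"tz":0,"wx":0,"wy":0,"wz":0}
    - {"tx":-0.2,"ty":0,"tz":0,"wx":0,"wy":0,"wz":0}

```text
clock: 25.85
tcp_pos: [0.6134, -0.257, 0.0548]
orientation: [3.133, 0.002, 1.7]
ft_force: [0.5, 2.2, -0.4]
gripper_width: 0.0004
```

Emit:
jog_arm:
  moves:
    - {"tx":-0.1,"ty":0,"tz":0,"wx":0,"wy":0,"wz":0}
    - {"tx":-0.15,"ty":0,"tz":0,"wx":0,"wy":0,"wz":0}

```text
clock: 26.05
tcp_pos: [0.6136, -0.2586, 0.0548]
orientation: [3.133, 0.002, 1.7]
ft_force: [0.4, 2.1, -0.3]
gripper_width: 0.0007
```

Emit:
jog_arm:
  moves:
    - {"tx":-0.1,"ty":0,"tz":0,"wx":0,"wy":0,"wz":0}
    - {"tx":-0.15,"ty":0,"tz":0,"wx":0,"wy":0,"wz":0}

```text
clock: 26.25
tcp_pos: [0.6138, -0.2598, 0.0548]
orientation: [3.133, 0.001, 1.7]
ft_force: [-0.0, 7.3, 0.4]
gripper_width: 0.0006
```

Emit:
jog_arm:
  moves:
    - {"tx":-0.07,"ty":0,"tz":0,"wx":0,"wy":0,"wz":0}
    - {"tx":-0.07,"ty":0,"tz":0,"wx":0,"wy":0,"wz":0}

```text
clock: 26.45
tcp_pos: [0.6143, -0.2615, 0.0557]
orientation: [3.132, 0.003, 1.7]
ft_force: [-0.4, -0.9, 5.7]
gripper_width: 0.0004
```

The lateral force vanished and an upward force appeared, so the finger may be riding up. I'll lift straight away, back off and measure.

Emit:
jog_arm:
  moves:
    - {"tx":0,"ty":0,"tz":-1,"wx":0,"wy":0,"wz":0}
    - {"tx":0,"ty":0,"tz":-4,"wx":0,"wy":0,"wz":0}
    - {"tx":1,"ty":0,"tz":-8,"wx":0,"wy":0,"wz":0}
    - {"tx":5,"ty":0,"tz":-12,"wx":0,"wy":0,"wz":0}
    - {"tx":5,"ty":-4,"tz":-16,"wx":0,"wy":0,"wz":0}
    - {"tx":5,"ty":-9,"tz":-20,"wx":0,"wy":0,"wz":0}
    - {"tx":5,"ty":-14,"tz":-24,"wx":0,"wy":0,"wz":0}
    - {"tx":5,"ty":-18,"tz":-26,"wx":0,"wy":0,"wz":0}
    - {"tx":5,"ty":-18,"tz":-26,"wx":0,"wy":0,"wz":0}
    - {"tx":5,"ty":-18,"tz":-26,"wx":0,"wy":0,"wz":0}

```text
clock: 27.45
tcp_pos: [0.4251, -0.2355, 0.3178]
orientation: [3.128, 0.008, 1.697]
ft_force: [0.2, -0.3, -0.7]
gripper_width: 0.0002
```

```bash
python3 al.py
python3 - <<'E'
from h import *
import cv2
a={n:cv2.imread(f"pics/{n}0.png") for n in("top","side")}
for n in("top","side"):
    b=arm.capture(n)[:,:,::-1].copy();cv2.imwrite(f"pics/{n}9.png",b)
    for nm,P0,h,ps in (("handle",[.6477,.0445,.212],(5,7),[None]),("post",[.6034,-.1721,.055],(5,6),[(.6034+.1166*.104,-.1721-.9932*.104,.055)])):
        u,v=np.round(proj(n,P0)).astype(int);t=a[n][v-h[1]:v+h[1]+1,u-h[0]:u+h[0]+1]
        P1=ps[0] or P0; x,y=np.round(proj(n,P1)).astype(int);R=14
        r=cv2.matchTemplate(b[y-h[1]-R:y+h[1]+R+1,x-h[0]-R:x+h[0]+R+1],t,cv2.TM_CCOEFF_NORMED)
        _,s,_,l=cv2.minMaxLoc(r);q=np.array([x+l[0]-R,y+l[1]-R])+(proj(n,P0)-[u,v]);W=unproj(n,q,P0[2]);e=W[:2]-[.5801,.0266]
        print(n,nm,"%.2f"%s,q.round(1),"vs expected",proj(n,P1).round(1),"along %.4f lat %.4f ang %.1f"%(e@[.1166,-.9932],e@[.9932,.1166],np.degrees(np.arctan2(e[1],e[0]))))
c1=cv2.resize(cv2.imread("pics/side9.png")[140:330,250:400],None,fx=3,fy=3,interpolation=2)
c2=cv2.resize(cv2.imread("pics/top9.png")[140:225,270:405],None,fx=2.5,fy=2.5,interpolation=2)
k=np.zeros((c1.shape[0],c1.shape[1]+c2.shape[1],3),np.uint8);k[:,:c1.shape[1]]=c1;k[:c2.shape[0],c1.shape[1]:]=c2
cv2.imwrite("pics/final.png",k);print(k.shape)
E
```

```text
[ 0.42513668 -0.23549793  0.31778974] along 0.2422 lat -0.1845 [ 0.2 -0.3 -0.7]
top handle 0.97 [294.2 166.6] vs expected [293.2 166.6] along -0.0066 lat 0.0689 ang 12.2
top post 0.94 [384.3 183.3] vs expected [383.8 183.4] along 0.3059 lat 0.0000 ang -83.3
side handle 0.98 [335.  152.7] vs expected [335.  152.7] along -0.0099 lat 0.0692 ang 14.8
side post 0.96 [348.6 282.1] vs expected [349.4 282.1] along 0.3034 lat -0.0018 ang -83.6
(570, 788, 3)
```

The post measures 0.303–0.306 m along the runway, against 0.304 at the stop, and the handle is within about 3 mm of its start. I'll confirm no bed strip is left between plate and stop from pixel profiles.

Run:
```python
from h import *
import cv2
C=np.array([.5801,.0266]);u=np.array([.1166,-.9932]);w=np.array([.9932,.1166])
al=np.arange(.205,.345,.004);print((al*1000).astype(int))
for n in("top","side"):
  for f in("0","9"):
    g=cv2.cvtColor(cv2.imread(f"pics/{n}{f}.png"),6).astype(np.float32);L=[]
    for a in al:
        v=[]
        for l in(-.03,-.025,.025,.03):
            q=proj(n,[*(C+u*a+w*l),.028]);v.append(cv2.getRectSubPix(g,(1,1),(float(q[0]),float(q[1])))[0,0])
        L.append(int(np.mean(v)))
    print(n,f,L)
# post subpixel shift
for n in("top","side"):
    pts=[]
    for f,P in(("0",(.6034,-.1721)),("9",(.6034+.1166*.104,-.1721-.9932*.104))):
        g=cv2.cvtColor(cv2.imread(f"pics/{n}{f}.png"),6);g=cv2.GaussianBlur(g,(0,0),.7).astype(float);x,y=np.round(proj(n,[*P,.063])).astype(int)
        W=g[y-5:y+6,x-5:x+6];m=np.clip(W-.75*W.max(),0,None);Y,X=np.mgrid[y-5:y+6,x-5:x+6];q=[(m*X).sum()/m.sum(),(m*Y).sum()/m.sum()];pts.append(unproj(n,q,.063)[:2])
    print(n,"travel along",(pts[1]-pts[0])@u)
```

```text
[205 209 213 217 221 225 229 233 237 241 245 249 253 257 261 265 269 273
 277 281 285 289 293 297 301 305 309 313 317 321 325 329 333 337 341]
top 0 [69, 69, 69, 69, 80, 103, 122, 127, 127, 127, 127, 127, 126, 126, 126, 127, 127, 127, 128, 128, 128, 129, 128, 128, 128, 128, 129, 129, 129, 125, 112, 114, 143, 159, 147]
top 9 [69, 70, 70, 70, 69, 70, 70, 69, 69, 69, 68, 68, 68, 67, 68, 68, 67, 67, 67, 67, 66, 67, 66, 66, 65, 66, 65, 65, 65, 63, 71, 104, 146, 160, 148]
side 0 [70, 68, 69, 70, 68, 54, 86, 165, 181, 178, 179, 180, 180, 179, 179, 179, 180, 180, 182, 182, 182, 182, 184, 182, 182, 183, 184, 185, 184, 192, 215, 219, 173, 103, 104]
side 9 [73, 73, 74, 74, 74, 75, 75, 75, 75, 75, 75, 75, 74, 75, 76, 75, 75, 75, 75, 75, 75, 75, 77, 76, 76, 77, 77, 77, 74, 123, 216, 231, 185, 111, 112]
top travel along 0.10392082191574294
side travel along 0.1038455106366725
```

Both views give a travel of 103.9 mm (limit 104), and no bed strip remains. Handing in.

```bash
python3 -c "
from workcell import arm
s=arm.get_state();print(s['clock'],s['ft_force'],s['tcp_pos']);arm.close_job()"
```

```text
27.55 [-0.81541382  0.2637153  -0.05592457] [ 0.42679036 -0.23484214  0.3144745 ]
the job is handed in; nothing more can be done
```

I pushed the hand wheel anticlockwise through one full turn with shut fingers, then pushed the carrier by its post to the end stop. I handed the job in at 27.6 s; no verdict was reported.

**Last checks**
- **Handle:** it is back within about 3 mm of its start. The side view shows 0 px shift and the top view 1 px.
- **Carrier:** both views give a travel of 103.9 mm out of 104, and no bed strip shows between the plate and the stop.
- **Robot:** the arm stands clear at z ≈ 0.31 m, and I saw no force reading above about 8 N.

**What went wrong or disagreed**
- **Slip over the handle:** near 300° the fingers rode over the grip's top and left the wheel at about 313°. I came back behind the handle about 17 mm lower and finished the turn.
- **Fingertip height:** in the pictures the fingertips looked higher than the given nose length implies. I did not settle why.
- **At the end stop:** on the last millimetre the fingers rode up slightly (about 6 N upward), so I lifted off at once.
- **Not measured:** I did not measure the ram height, which I take from the single full turn. I also did not measure the bystander objects; they looked unmoved in the pictures I viewed, all taken before the carrier push. My last composite picture was refused by the 12-picture limit, so the final checks rest on pixel measurements.

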